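# Dispense one choke and slide it to the blue spot

## Robot

A 7-joint arm with a two-finger parallel gripper is mounted at the origin on the work surface. World frame = base frame: x ahead of the robot, y to its left, z up, the work surface at z = 0. Lengths are in m, angles in degrees, forces in N, time in s.
With the tool pointing down it reaches from about 0.4 to 0.85 m from the base axis. Payload 10.4 kg.
Tool frame: the origin (TCP) lies on the centre line of the jaws, within the pads' length; the fingertips stand 17 mm ahead of it and the grasp point (between the pads) lies 2 mm behind it (arm.tcp_to_tips is the distance from the TCP to the fingertips, in m); z points along the fingers, y is the line along which they close (so a half turn about z gives the same grasp; the last joint's range is limited). The gripper opens to 85 mm and grips with 20 to 120 N. Pads are 22 mm wide; open, the fingers measure 114 mm over their backs; the gripper's body (76 mm by 85 mm) begins 54 mm behind the grasp point. The pads swing forward as they close: fully open they stand 13 mm farther back than shut.
Start: joints at [-68.56, 19.034, -3.707, 83.658, 1.238, 77.344, -5.071], TCP at [0.242, 0.576, 0.248] pointing down, gripper open.
Joint ranges: [-148.97, 148.97], [-28.65, 121.19], [-84.17, 76.75], [9.2, 138.47], [-72.65, 252.65], [3.7, 117.97], [-149.18, 149.18]. Speed limits (degrees/s): [127.2, 127.2, 159.86, 159.86, 180, 180, 180].

## Interface

Orientations are given as a 3x3 rotation matrix whose columns are the frame's x, y, z axes.
In Python, from rig import arm, vision, ticket gives the robot as it stands.
- The arm moves only by the tool send_rows, never from a script. Its argument "increments" is a list of rows, each a list of 3 entries, a list of its own where there are three numbers: the turn, a rotation vector about the tool's x, y, z in units of 45 degrees (1.0 is 45 degrees), then the shift along the tool's x, y, z in units of 100 mm (1.0 is 100 mm), then the gripper command: -1 is fully open, 1 is shut, values between are in proportion. In form: [[[rx, ry, rz], [x, y, z], hand], ...]. A call has exactly 10 rows; each row shifts and turns the commanded pose from where the row before left it, along the tool's axes as they then stand; what a row does not reach is not made up. A row lasts 1/12 s, in which the tool goes at most 41.7 mm and 7.16 degrees, less where a joint would pass 70% of its speed; a pose out of reach is approached as far as the arm can. A call with a number of a shift or a turn outside -1 to 1 is refused whole. A call with a gripper value outside its range is refused whole. The fingers move at their own pace and stop on an object; "grip_force" is the grip in N (left out, the last holds). Time passes only in rows, so rows that do not move let the fingers close, or fill a call up. It gives the time, the measured TCP pose, the force, the opening and the grip force at its end, in the units of the state.
- arm.state(): the state, without advancing time (a new reading comes with each control period).
- vision.grab_frame(name): name is "side" or "top" or "wrist"; returns (picture, depth): 384x512x3 uint8, red, green, blue; 384x512 float32, m along the optical axis (not along the pixel's ray), 0 where there is no reading.
- vision.calibration(name): a dict with "K" (3x3 intrinsics, pixels), "dist" ([k1, k2, p1, p2, k3] as OpenCV has them; the pictures are not rectified), "cam_to_world" (4x4, takes a point from camera to world coordinates). Camera axes: x right, y up, looking along -z (the intrinsics and any distortion apply to the point x, -y, -z); pixel columns grow to the right and rows downward; lengths in m; the calibration is good to about 2 mm. A picture is of the moment at which its call begins: read the wrist's pose just before it. calibration takes no time and is no camera call; for the wrist camera it gives the pose at the moment of the call.
- ticket.hand_in(): hands the job in; it is judged then, once.
The state is a dict: "clock": time; "joint_pos": joint angles; "qvel": joint speeds; "tau": joint torques, N m; "position": TCP position; "ee_rot": TCP orientation; "ft_force": force on the tool from outside, world axes, zero at the start; "ft_torque": the same for the moment, N m; "gripper_width": finger opening in m; "finger_force": force on a finger pad.
Only numpy, scipy, OpenCV 4.12 (cv2) and the standard library are available. Lean on these libraries where they do the work, as an engineer would, in place of code of your own. Each camera call takes 0.05 s, during which the arm holds its last target. There are 200 camera calls.

## Task

Press the feeder's black plunger all the way down once, so that a single yellow choke comes out of the magazine, and let the plunger spring back up. Then nudge that choke across the bench with your fingertips until it lies wholly on the blue round spot. Do not pick the choke up or tip it over, keep the other chokes in the feeder, leave the circuit board, jar and screwdriver where they are, and finish clear of everything.

Things in the scene. Friction and masses are not known exactly. Their poses are not given: they have to be found in the camera images.
- feeder: Feeder fixed to the bench. Origin on the bench under the centre of its clear magazine; x is the way it ejects, z up. Magazine 36 mm square outside, 28 inside, 44 high, open top; 13 mm high slot at the foot of its +x face, 18 mm from the origin. Blue housing x -90 to -18, y +/-24 mm, 46 high, with a 5 mm high foot flange out to y +/-40 mm; the plunger stands on it at x -56 mm.
- plunger_top (a point): Centre of the top face of the black plunger cap: a round cap of 32 mm diameter, 10 mm thick, on a thin steel stem; its top stands 88 mm above the bench at rest and moves straight down as it is pressed.
- plunger (a joint): Plunger depth in m: 0 up (at rest), 0.030 fully down on a stop. It drives a hidden steel pusher, 2 times as far, that slides the lowest choke out of the slot. A spring (about 2 N to start, 5 N fully down) brings both back when released, and the next choke drops down: a second press would eject a second choke.
- outlet (a point): Fixed point of the feeder, 59 mm from its origin along its x and 5 mm above the bench: where the centre of the ejected choke comes to rest after a slow full press (28 mm clear of the slot face; a quick press may throw it a little further).
- choke: The lowest yellow choke in the magazine, the one that will be ejected: a flat puck of 26 mm diameter, 10 mm thick, about 20 g, with a black centre. Origin at its centre, 5 mm above the bench, z along its axis. It slides flat on the bench when pushed at its side.
- choke1: Second choke of the stack, same size, origin at its centre; stays in the magazine.
- choke2: Third choke of the stack, same size, origin at its centre; stays in the magazine.
- choke3: Top choke of the stack, same size, origin at its centre; stays in the magazine.
- blue_pad: Flat blue round spot on the bench, 80 mm diameter, about 1 mm thick and only a marking (nothing catches on it): where the choke must go. Origin at its centre on the bench. It may be on the left or the right.
- red_pad: Flat red round spot of the same size, a marking for rejects: not wanted here. Origin at its centre on the bench.
- board: Loose green circuit board, 100 x 70 mm, up to 17 mm high with its parts, bystander. Origin at the centre of its underside, x along its length.
- jar: Loose small jar with a white cap, 44 mm diameter, 55 mm high, bystander. Origin at the centre of its underside.
- screwdriver: Loose screwdriver, 160 mm long, lying crosswise beyond the work, up to 26 mm high, bystander. Origin on the bench below the middle of its length; its x axis runs along it from handle to tip.

How it is judged:
By the outcome, as a careful person would: the job done as asked, in the order asked, and still so for the second after the job is handed in, with the robot touching nothing.
It also fails if it takes over 48 s, if anything falls off the work surface, if the arm or the gripper's body presses on something with over 40 N, if the wrist force passes 120 N, or if a joint passes its speed limit or range.

## Working session

There is one attempt and no reset: what is moved stays moved. The work goes in short steps, Python scripts to look and compute and a tool call to move; the robot and the scene stay as the last step left them, time stands still between calls to the robot, and variables do not carry over. Pictures are saved under pics/ and viewed, at most 10 in all, crops included, and the job is handed in when it is done.

Besides the shell and the picture viewer there is one more tool, called after "Request:" as name(argument=value, ...), one argument or row to a line, values as JSON. send_rows: Moves the arm, as the interface text tells. Shifts and turns lie within -1 to 1; 1 stands for 100 mm of shift or 45 degrees of turn. Its arguments: {"type":"object","properties":{"increments":{"type":"array","items":{"type":"array"}},"grip_force":{"type":"number"}},"required":["increments"]}

```bash
mkdir -p pics
cat > h.py <<'E'
import numpy as np, cv2
from rig import arm, vision, ticket
def grab(n,save=None):
    c=vision.calibration(n); p,d=vision.grab_frame(n)
    if save: cv2.imwrite(f'pics/{save}.png',p[...,::-1])
    return p,d,c
def ray(c,uv):
    uv=np.array(uv,float).reshape(-1,1,2)
    n=cv2.undistortPoints(uv,np.array(c['K']),np.array(c['dist'])).reshape(-1,2)
    T=np.array(c['cam_to_world'])
    d=np.c_[n[:,0],-n[:,1],-np.ones(len(n))]@T[:3,:3].T
    return T[:3,3],d
def plane(c,uv,z):
    o,d=ray(c,uv); return o+d*((z-o[2])/d[:,2])[:,None]
def blobs(p,lo,hi,amin=60):
    m=cv2.inRange(cv2.cvtColor(p,cv2.COLOR_RGB2HSV),lo,hi)
    n,l,s,ce=cv2.connectedComponentsWithStats(m)
    return [(ce[i],s[i],l==i) for i in range(1,n) if s[i][4]>=amin]
E
python3 - <<'E'
from h import *
s=arm.state(); print(s['position'],s['ee_rot'],s['ft_force'],s['gripper_width'],s['clock'],arm.tcp_to_tips)
a=grab('top','top0'); b=grab('side','side0')
for p,d,c in (a,b):
    print(np.round(c['cam_to_world'],3).tolist())
    for nm,lo,hi in (('blue',(95,90,40),(130,255,255)),('yel',(20,100,80),(35,255,255)),('red',(0,120,60),(8,255,255)),('green',(45,60,30),(85,255,255))):
        for ce,st,m in blobs(p,lo,hi): print(nm,ce.round(1),st.tolist(),plane(c,ce,0).round(3))
E
```

```text
[0.24138551 0.57610356 0.24749363] [[-9.22329334e-01  3.86404371e-01 -5.11550271e-04]
 [ 3.86404705e-01  9.22328308e-01 -1.37720817e-03]
 [-6.03419620e-05 -1.46790493e-03 -9.99998921e-01]] [-0.01785036 -0.58139332  0.35312808] 0.08536457417540427 0.0 0.017
[[0.019, 0.989, -0.147, 0.424], [-1.0, 0.022, 0.019, 0.016], [0.022, 0.146, 0.989, 0.994], [0.0, 0.0, 0.0, 1.0]]
blue [178.9 161.7] [161, 144, 36, 36, 1001] [[0.624 0.178 0.   ]]
blue [267.6 236.6] [255, 218, 27, 37, 607] [[ 0.456 -0.031  0.   ]]
yel [271.5 212.2] [266, 206, 12, 13, 126] [[ 0.512 -0.039  0.   ]]
red [262.9 112.1] [245, 107, 36, 12, 367] [[ 0.749 -0.015  0.   ]]
red [342.2 148.7] [325, 132, 35, 34, 917] [[ 0.665 -0.203  0.   ]]
green [253.4 185.4] [59, 56, 386, 256, 89132] [[ 0.573  0.004 -0.   ]]
[[0.993, 0.05, -0.107, 0.451], [-0.118, 0.497, -0.86, -1.006], [0.01, 0.866, 0.499, 0.68], [0.0, 0.0, 0.0, 1.0]]
blue [239.   50.1] [42, 0, 379, 114, 33219] [[0.643 1.708 0.   ]]
blue [273.2 186.1] [259, 179, 29, 15, 333] [[0.625 0.176 0.   ]]
blue [213.7 224.1] [198, 211, 33, 26, 712] [[0.454 0.004 0.   ]]
red [331.6 218. ] [323, 206, 18, 25, 247] [[0.75  0.001 0.   ]]
red [315.7 272.6] [297, 261, 38, 24, 715] [[ 0.666 -0.205  0.   ]]
green [ 52.4 120.3] [46, 114, 15, 17, 114] [[-0.14   0.762  0.   ]]
green [193.8 125.7] [184, 122, 19, 8, 76] [[0.402 0.637 0.   ]]
green [274.3 268.6] [128, 143, 332, 235, 54253] [[ 0.579 -0.182  0.   ]]
```

View pics/top0.png

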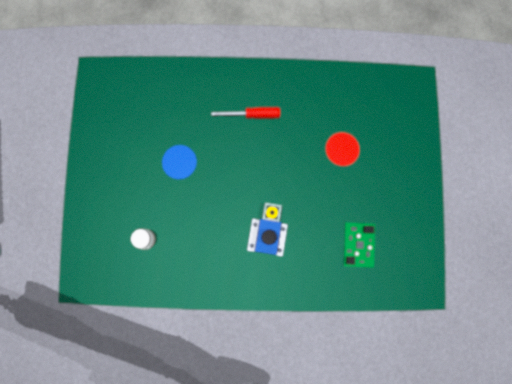

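View pics/side0.png

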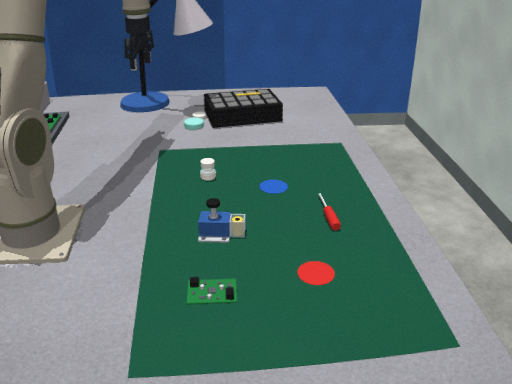

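The top view shows the feeder's plunger at (269,237) and magazine at (272,212), so it ejects toward +x. The blue pad is at (179,162), the jar at (142,239) and the screwdriver at (246,112). The side view agrees, with the plunger cap at (213,203).

Run:
```python
from h import *
p,d,c=grab('top')
q,e,k=grab('side')
def near(p,lo,hi,uv,r,amin=30):
    for ce,st,m in blobs(p,lo,hi,amin):
        if np.hypot(*(ce-uv))<r: yield ce,st
for ce,st in near(p,(0,0,0),(180,255,60),(269,237),12): print('cap top',ce,st,plane(c,ce,.088).round(4))
for ce,st in near(q,(0,0,0),(180,255,60),(213,203),15): print('cap side',ce,st,plane(k,ce,.084).round(4))
for ce,st in near(p,(20,100,80),(35,255,255),(272,212),12): print('mag',ce,st,plane(c,ce,.040).round(4))
m=cv2.inRange(cv2.cvtColor(p,cv2.COLOR_RGB2HSV),(0,0,110),(180,70,255)); 
M=np.zeros_like(m);M[214:262,240:295]=m[214:262,240:295]
pts=np.argwhere(M)[:,::-1].astype(float)
w=plane(c,pts,.005)[:,:2]; r=cv2.minAreaRect(w.astype(np.float32)*1000); print('flange',r)
# housing blue top
for ce,st,mm in blobs(p,(95,90,40),(130,255,255)):
    if abs(ce[0]-268)<6:
        w=plane(c,np.argwhere(mm)[:,::-1].astype(float),.046)[:,:2]; print('housing',cv2.minAreaRect(w.astype(np.float32)*1000))
for n,cc,uv in (('top',c,(142,239)),):
    print('jar',plane(cc,uv,.055))
print(plane(c,[(179,161.7),(211,113),(281,113),(343,222),(376,267)],0).round(3))
```

```text
cap side [212.71428571 202.74789916] [206 198  14  10 119] [[ 0.4545 -0.0327  0.084 ]]
mag [271.54761905 212.19047619] [266 206  12  13 126] [[ 0.5083 -0.0363  0.04  ]]
flange ((464.1242980957031, -30.110336303710938), (83.67013549804688, 93.93233489990234), 81.73074340820312)
housing ((455.4127197265625, -28.625598907470703), (48.5386962890625, 73.7806625366211), 82.59050750732422)
jar [[0.4425285 0.2421503 0.055    ]]
[[ 0.624  0.178  0.   ]
 [ 0.744  0.108  0.   ]
 [ 0.748 -0.058  0.   ]
 [ 0.492 -0.203  0.   ]
 [ 0.39  -0.281  0.   ]]
```

Request:
send_rows(
  increments=[
    [[0,0,0],[-0.2145,-0.238,0.05],1],
    [[0,0,0],[-0.2145,-0.238,0.05],1],
    [[0,0,0],[-0.2145,-0.238,0.05],1],
    [[0,0,0],[-0.2145,-0.238,0.05],1],
    [[0,0,0],[-0.2145,-0.238,0.05],1],
    [[0,0,0],[-0.2145,-0.238,0.05],1],
    [[0,0,0],[-0.2145,-0.238,0.05],1],
    [[0,0,0],[-0.2145,-0.238,0.05],1],
    [[0,0,0],[-0.2145,-0.238,0.05],1],
    [[0,0,0],[-0.2145,-0.238,0.05],1],
  ],
)

```text
clock: 1.03
position: [0.3476, 0.2725, 0.1981]
ee_rot: [[-0.922, 0.386, 0.0], [0.386, 0.922, 0.0], [0.0, 0.0, -1.0]]
ft_force: [1.4, -0.2, 0.2]
gripper_width: 0.0003
finger_force: 0.0
```

Request:
send_rows(
  increments=[
    [[0,0,0],[-0.2145,-0.238,0.05],1],
    [[0,0,0],[-0.2145,-0.238,0.05],1],
    [[0,0,0],[-0.2145,-0.238,0.05],1],
    [[0,0,0],[-0.2145,-0.238,0.05],1],
    [[0,0,0],[-0.2145,-0.238,0.05],1],
    [[0,0,0],[-0.2145,-0.238,0.05],1],
    [[0,0,0],[-0.2145,-0.238,0.05],1],
    [[0,0,0],[-0.2145,-0.238,0.05],1],
    [[0,0,0],[-0.2145,-0.238,0.05],1],
    [[0,0,0],[-0.2145,-0.238,0.05],1],
  ],
)

```text
clock: 1.87
position: [0.4535, -0.0299, 0.1482]
ee_rot: [[-0.922, 0.386, 0.001], [0.386, 0.922, 0.0], [-0.0, 0.0, -1.0]]
ft_force: [1.0, 0.3, 0.6]
gripper_width: -0.0001
finger_force: 0.0
```

Request:
send_rows(
  increments=[
    [[0,0,0.15],[0,0,0],1],
    [[0,0,0.15],[0,0,0],1],
    [[0,0,0.15],[0,0,0],1],
    [[0,0,0.15],[0,0,0],1],
    [[0,0,0.15],[0,0,0],1],
    [[0,0,0.15],[0,0,0],1],
    [[0,0,0.15],[0,0,0],1],
    [[0,0,0.15],[0,0,0],1],
    [[0,0,0.15],[0,0,0],1],
    [[0,0,0.15],[0,0,0],1],
  ],
)

```text
clock: 2.7
position: [0.4531, -0.0283, 0.1483]
ee_rot: [[0.01, 1.0, -0.0], [1.0, -0.01, 0.0], [0.0, -0.0, -1.0]]
ft_force: [0.4, 0.5, -0.2]
gripper_width: 0.0002
finger_force: 0.0
```

Request:
send_rows(
  increments=[
    [[0,0,0.15],[0,0,0],1],
    [[0,0,0.15],[0,0,0],1],
    [[0,0,0],[0,0,0],1],
    [[0,0,0],[0,0,0],1],
    [[0,0,0],[0,0,0],1],
    [[0,0,0],[0,0,0],1],
    [[0,0,0],[0,0,0],1],
    [[0,0,0],[0,0,0],1],
    [[0,0,0],[0,0,0],1],
    [[0,0,0],[0,0,0],1],
  ],
)

```text
clock: 3.53
position: [0.4532, -0.0283, 0.1483]
ee_rot: [[0.237, 0.972, 0.0], [0.972, -0.237, 0.0], [0.0, -0.0, -1.0]]
ft_force: [-0.5, -0.7, -0.6]
gripper_width: -0.0001
finger_force: 0.0
```

Run:
```python
from h import *
s=arm.state(); R=np.array(s['ee_rot']); print(s['position'],R.round(4).tolist(),s['ft_force'],s['gripper_width'],s['clock'],s['joint_pos'])
p,d,c=grab('wrist','w0')
t=np.array([.4535,-.029,.105])-s['position']; print('to contact, tool units',(R.T@t*10).round(3))
print(np.round(c['cam_to_world'],3).tolist())
```

```text
[ 0.45324648 -0.02832842  0.14828913] [[0.237, 0.9715, 0.0], [0.9715, -0.237, 0.0001], [0.0001, -0.0, -1.0]] [-0.54837603 -0.70011513 -0.62877807] -0.00010398208102477824 3.5333 [-32.6671626    1.46208703  31.24869255 117.08517504  -0.86652872
  61.66680793 -14.7239846 ]
to contact, tool units [-0.006  0.004  0.433]
[[0.971, 0.225, 0.075, 0.472], [-0.237, 0.921, 0.309, 0.051], [0.001, -0.318, 0.948, 0.275], [0.0, 0.0, 0.0, 1.0]]
```

View pics/w0.png

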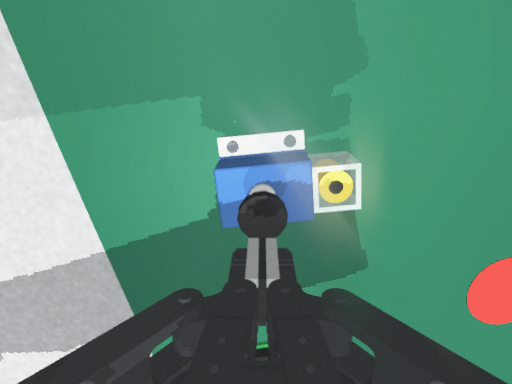

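The wrist view shows the plunger cap centred near (262,216), just ahead of the fingertips, with the magazine at (336,187). I'll cast that pixel before pressing.

Run:
```python
from h import *
c=vision.calibration('wrist')
print(plane(c,[(262,217)],.088),plane(c,[(336,187)],.040))
```

```text
[[ 0.45340767 -0.02830791  0.088     ]] [[ 0.50916861 -0.03789278  0.04      ]]
```

Request:
send_rows(
  increments=[
    [[0,0,0],[0,0,0.09],1],
    [[0,0,0],[0,0,0.09],1],
    [[0,0,0],[0,0,0.09],1],
    [[0,0,0],[0,0,0.09],1],
    [[0,0,0],[0,0,0.015],1],
    [[0,0,0],[0,0,0.015],1],
    [[0,0,0],[0,0,0.015],1],
    [[0,0,0],[0,0,0.015],1],
    [[0,0,0],[0,0,0.015],1],
    [[0,0,0],[0,0,0.015],1],
  ],
)

```text
clock: 4.42
position: [0.4536, -0.0283, 0.1036]
ee_rot: [[0.237, 0.971, 0.001], [0.971, -0.237, 0.0], [0.0, 0.001, -1.0]]
ft_force: [-1.4, 0.0, 3.9]
gripper_width: -0.0001
finger_force: 2.3
```

Request:
send_rows(
  increments=[
    [[0,0,0],[0,0,0.015],1],
    [[0,0,0],[0,0,0.015],1],
    [[0,0,0],[0,0,0.015],1],
    [[0,0,0],[0,0,0.015],1],
    [[0,0,0],[0,0,0.015],1],
    [[0,0,0],[0,0,0.015],1],
    [[0,0,0],[0,0,0.015],1],
    [[0,0,0],[0,0,0.015],1],
    [[0,0,0],[0,0,0.015],1],
    [[0,0,0],[0,0,0.015],1],
  ],
)

```text
clock: 5.25
position: [0.4535, -0.0283, 0.0883]
ee_rot: [[0.237, 0.971, 0.001], [0.971, -0.237, 0.0], [0.0, 0.001, -1.0]]
ft_force: [0.3, -0.0, 4.9]
gripper_width: -0.0002
finger_force: 2.4
```

Request:
send_rows(
  increments=[
    [[0,0,0],[0,0,0.015],1],
    [[0,0,0],[0,0,0.015],1],
    [[0,0,0],[0,0,0.015],1],
    [[0,0,0],[0,0,0.015],1],
    [[0,0,0],[0,0,0.015],1],
    [[0,0,0],[0,0,0.015],1],
    [[0,0,0],[0,0,0.015],1],
    [[0,0,0],[0,0,0.01],1],
    [[0,0,0],[0,0,0.01],1],
    [[0,0,0],[0,0,0],1],
  ],
)

```text
clock: 6.08
position: [0.4535, -0.0283, 0.0757]
ee_rot: [[0.237, 0.971, 0.0], [0.971, -0.237, 0.0], [0.0, 0.0, -1.0]]
ft_force: [0.4, 0.8, 3.5]
gripper_width: 0.0001
finger_force: 2.1
```

Not yet on the stop; I'll continue in 0.5 mm steps and watch the force.

Request:
send_rows(
  increments=[
    [[0,0,0],[0,0,0.005],1],
    [[0,0,0],[0,0,0.005],1],
    [[0,0,0],[0,0,0.005],1],
    [[0,0,0],[0,0,0.005],1],
    [[0,0,0],[0,0,0],1],
    [[0,0,0],[0,0,0],1],
    [[0,0,0],[0,0,0],1],
    [[0,0,0],[0,0,0],1],
    [[0,0,0],[0,0,0],1],
    [[0,0,0],[0,0,0],1],
  ],
)

```text
clock: 6.92
position: [0.4537, -0.0283, 0.0749]
ee_rot: [[0.238, 0.971, 0.001], [0.971, -0.238, 0.001], [0.001, 0.0, -1.0]]
ft_force: [-4.7, -0.4, 21.8]
gripper_width: -0.0
finger_force: 10.8
```

The force rose to 22 N at full depth, so the plunger is on its stop. Lifting off now.

Request:
send_rows(
  increments=[
    [[0,0,0],[0,0,-0.03],1],
    [[0,0,0],[0,0,-0.05],1],
    [[0,0,0],[0,0,-0.05],1],
    [[0,0,0],[0,0,-0.05],1],
    [[0,0,0],[0,0,-0.06],1],
    [[0,0,0],[0,0,-0.1],1],
    [[0,0,0],[0,0,-0.2],1],
    [[0,0,0],[0,0,-0.2],1],
    [[0,0,0],[0,0,0],0.62],
    [[0,0,0],[0,0,0],0.62],
  ],
)

```text
clock: 7.75
position: [0.4537, -0.0282, 0.1489]
ee_rot: [[0.237, 0.971, 0.002], [0.971, -0.237, 0.001], [0.001, 0.002, -1.0]]
ft_force: [-0.0, -0.8, -1.2]
gripper_width: 0.016
finger_force: 0.0
```

Run:
```python
from h import *
s=arm.state(); R=np.array(s['ee_rot']); print(s['position'],s['ft_force'],s['gripper_width'],s['clock'])
p,d,c=grab('wrist','w1')
for ce,st,m in blobs(p,(20,100,80),(35,255,255),100):
    y,x=np.nonzero(m); h=cv2.convexHull(np.c_[x,y].astype(np.float32)); e=cv2.minEnclosingCircle(h)
    w=plane(c,h.reshape(-1,2).astype(float),.01); print(ce,st,cv2.minEnclosingCircle((w[:,:2]*1000).astype(np.float32)))
p,d,c=grab('top')
for ce,st,m in blobs(p,(20,100,80),(35,255,255),40): print('top',ce,st,plane(c,ce,.01))
```

```text
[ 0.45367813 -0.02820436  0.14893245] [-0.04000029 -0.81777389 -1.21921944] 0.01603057157073106 7.75
[394.55112882 167.98406375] [378 153  35  32 753] ((565.8718872070312, -44.79617691040039), 15.017010688781738)
[333.40525328 184.22514071] [318 171  31  27 533] ((512.3067016601562, -44.77737808227539), 13.886565208435059)
top [274.83561644 185.68493151] [269 182  13   8  73] [[ 0.57157896 -0.04459986  0.01      ]]
```

View pics/w1.png

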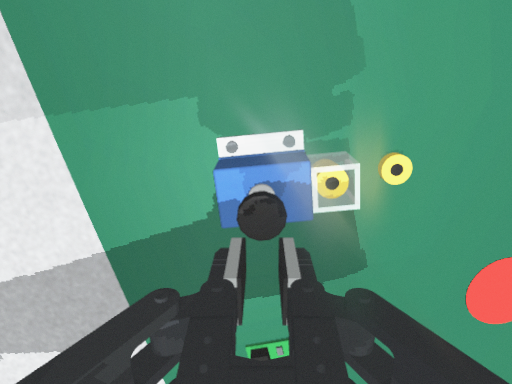

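The wrist view shows one choke out at (397,169), clear of the slot, and the plunger back up. Before going down beside the magazine I'll read the gripper's outline from the wrist depth to check clearance.

Run:
```python
from h import *
s=arm.state(); R=np.array(s['ee_rot']); P=np.array(s['position'])
p,d,c=grab('wrist')
v,u=np.mgrid[0:384,0:512]; uv=np.c_[u.ravel(),v.ravel()]
o,r=ray(c,uv); w=o+r*d.ravel()[:,None]; t=(w-P)@R
g=(d.ravel()>0)&(t[:,2]<.03)&(abs(t[:,1])<.12)
for z in range(20,-90,-8):
    k=g&(t[:,2]*1000<z)&(t[:,2]*1000>=z-8)
    if k.sum()>5: print('above tips',17-z,'to',25-z,k.sum(),'y',(np.percentile(t[k,1],[1,99])*1000).round(1),'x',(np.percentile(t[k,0],[1,99])*1000).round(1))
print(plane(c,[(397,169)],.01))
ch=np.array([.567,-.0445,.020]); 
print(((np.array([.5585,-.0795,.020])-P)@R*10).round(3))
```

```text
above tips -3 to 5 80 y [-14.3  14. ] x [-9.4 10.6]
above tips 5 to 13 462 y [-21.1  20.6] x [-10.1  11. ]
above tips 13 to 21 607 y [-21.7  21.3] x [-9.9 11.1]
above tips 21 to 29 742 y [-21.4  21.4] x [-9.9 11.1]
above tips 29 to 37 673 y [-21.1  21.2] x [-10.2  11.1]
above tips 37 to 45 1188 y [-28.4  28. ] x [-11.2  13.1]
above tips 45 to 53 2692 y [-40.1  40.1] x [-8.3 13.4]
above tips 53 to 61 6692 y [-43.8  43.9] x [-11.7  12.5]
above tips 61 to 69 4259 y [-48.8  48.8] x [-11.7  16.7]
above tips 69 to 77 6518 y [-53.4  53.2] x [-2.  17.2]
above tips 77 to 85 7609 y [-58.2  58. ] x [ 5.  17.3]
above tips 85 to 93 1450 y [-54.9  57.1] x [11.6 17.6]
[[ 0.5660588 -0.0453206  0.01     ]]
[-0.247  1.15   1.274]
```

Clearance is good: the gripper is ±28 mm wide at magazine height, and the magazine is 38 mm off the centreline. Moving behind the choke.

Request:
send_rows(
  increments=[
    [[0,0,0],[-0.062,0.288,0],0.62],
    [[0,0,0],[-0.062,0.288,0],0.62],
    [[0,0,0],[-0.062,0.288,0],0.62],
    [[0,0,0],[-0.062,0.288,0],0.62],
    [[0,0,0],[0,0,0.25],0.62],
    [[0,0,0],[0,0,0.25],0.62],
    [[0,0,0],[0,0,0.25],0.62],
    [[0,0,0],[0,0,0.25],0.62],
    [[0,0,0],[0,0,0],0.62],
    [[0,0,0],[0,0,0],0.62],
  ],
)

```text
clock: 8.73
position: [0.558, -0.0799, 0.0466]
ee_rot: [[0.238, 0.971, -0.004], [0.971, -0.238, -0.001], [-0.001, -0.004, -1.0]]
ft_force: [-0.3, 0.8, -0.1]
gripper_width: 0.0161
finger_force: 0.0
```

Run:
```python
from h import *
s=arm.state(); R=np.array(s['ee_rot']); P=np.array(s['position']); print(P,R.round(3).tolist())
p,d,c=grab('wrist','w2')
for n in ('yel','blue'):
  lo,hi=((20,100,80),(35,255,255)) if n=='yel' else ((95,90,40),(130,255,255))
  for ce,st,m in blobs(p,lo,hi,100):
    z=.01 if n=='yel' else .001
    w=plane(c,[ce],z)[0]; print(n,ce.round(1),st.tolist(),w.round(4),'tool mm',((w-P)@R*1000).round(1))
```

```text
[ 0.55796362 -0.07993693  0.0466246 ] [[0.238, 0.971, -0.004], [0.971, -0.238, -0.001], [-0.001, -0.004, -1.0]]
yel [263.1 170.8] [238, 145, 51, 52, 1768] [ 0.5672 -0.0447  0.01  ] tool mm [36.5  0.7 36.6]
yel [134.2 197.8] [110, 174, 50, 48, 1500] [ 0.4963 -0.0428  0.01  ] tool mm [ 21.4 -68.6  36.8]
blue [ 48.7 204.3] [0, 139, 117, 129, 9872] [ 0.4419 -0.0371  0.001 ] tool mm [  14.1 -122.8   46. ]
```

View pics/w2.png

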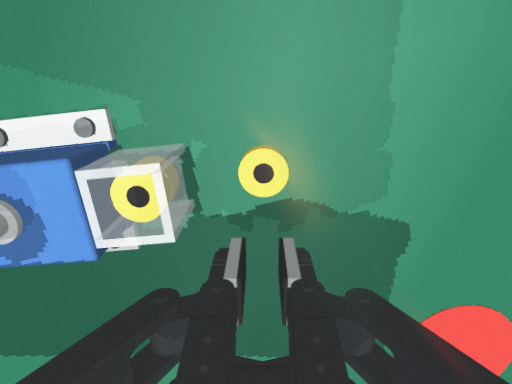

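The view shows the choke centred ahead of the fingertips at (263,171) and the magazine clear to the left. Going down and pushing along tool x.

Request:
send_rows(
  increments=[
    [[0,0,0],[0,0,0.133],0.62],
    [[0,0,0],[0,0,0.133],0.62],
    [[0,0,0],[0.05,0.005,0],0.62],
    [[0,0,0],[0.05,0.005,0],0.62],
    [[0,0,0],[0.04,0,0],0.62],
    [[0,0,0],[0.03,0,0],0.62],
    [[0,0,0],[0.04,0,0],0.62],
    [[0,0,0],[0.05,0,0],0.62],
    [[0,0,0],[0.06,0,0],0.62],
    [[0,0,0],[0.06,0,0],0.62],
  ],
)

```text
clock: 9.62
position: [0.5695, -0.0425, 0.0214]
ee_rot: [[0.237, 0.971, 0.0], [0.971, -0.237, 0.0], [0.0, 0.0, -1.0]]
ft_force: [0.7, -1.0, 0.1]
gripper_width: 0.0161
finger_force: 0.2
```

Request:
send_rows(
  increments=[
    [[0,0,0],[0.06,0,0],0.62],
    [[0,0,0],[0.06,0,0],0.62],
    [[0,0,0],[0.06,0,0],0.62],
    [[0,0,0],[0.06,0,0],0.62],
    [[0,0,0],[0.06,0,0],0.62],
    [[0,0,0],[0.06,0,0],0.62],
    [[0,0,0],[0.06,0,0],0.62],
    [[0,0,0],[0.06,0,0],0.62],
    [[0,0,0],[0.05,0,0],0.62],
    [[0,0,0],[0.03,0,0],0.62],
  ],
)

```text
clock: 10.45
position: [0.5827, 0.0122, 0.0211]
ee_rot: [[0.237, 0.972, 0.0], [0.972, -0.237, 0.0], [0.0, -0.0, -1.0]]
ft_force: [-0.0, -0.8, 0.3]
gripper_width: 0.0164
finger_force: 0.2
```

```bash
cat > look.py <<'E'
from h import *
s=arm.state(); R=np.array(s['ee_rot']); P=np.array(s['position']); print(P,R.round(3).tolist(),s['clock'])
p,d,c=grab('wrist','w_%d'%(s['clock']*10))
for n,lo,hi,z in (('yel',(20,100,80),(35,255,255),.01),('blue',(95,90,40),(130,255,255),.001)):
  for ce,st,m in blobs(p,lo,hi,100):
    y,x=np.nonzero(m); w=plane(c,np.c_[x,y],z)[:,:2]
    e=cv2.minEnclosingCircle((w*1000).astype(np.float32)); q=np.r_[np.array(e[0])/1000,z]
    print(n,ce.round(1),st.tolist(),e,'tool mm',((q-P)@R*1000).round(1))
E
python3 look.py
```

```text
[0.58272259 0.01222833 0.02114682] [[0.237, 0.972, 0.0], [0.972, -0.237, 0.0], [0.0, -0.0, -1.0]] 10.45
yel [262.7 217.7] [234, 187, 57, 59, 1987] ((587.6668701171875, 33.03895568847656), 14.652365684509277) tool mm [21.4 -0.1 11.2]
blue [ 34.  349.2] [0, 326, 100, 58, 3086] ((442.42620849609375, -27.58645248413086), 41.89711380004883) tool mm [ -71.9 -126.9   20.1]
```

The choke sits in the fingertip cradle, 21 mm ahead of the TCP and centred. Pushing on.

Request:
send_rows(
  increments=[
    [[0,0,0],[0.04,0,0],0.62],
    [[0,0,0],[0.06,0,0],0.62],
    [[0,0,0],[0.06,0,0],0.62],
    [[0,0,0],[0.06,0,0],0.62],
    [[0,0,0],[0.06,0,0],0.62],
    [[0,0,0],[0.06,0,0],0.62],
    [[0,0,0],[0.06,0,0],0.62],
    [[0,0,0],[0.06,0,0],0.62],
    [[0,0,0],[0.06,0,0],0.62],
    [[0,0,0],[0.06,0,0],0.62],
  ],
)

```text
clock: 11.33
position: [0.5965, 0.0682, 0.0212]
ee_rot: [[0.237, 0.971, 0.0], [0.971, -0.237, 0.0], [0.0, -0.0, -1.0]]
ft_force: [-0.5, -0.6, -0.3]
gripper_width: 0.0165
finger_force: 0.0
```

Request:
send_rows(
  increments=[
    [[0,0,0],[0.06,0,0],0.62],
    [[0,0,0],[0.06,0,0],0.62],
    [[0,0,0],[0.06,0,0],0.62],
    [[0,0,0],[0.06,0,0],0.62],
    [[0,0,0],[0.06,0,0],0.62],
    [[0,0,0],[0.06,0,0],0.62],
    [[0,0,0],[0.06,0,0],0.62],
    [[0,0,0],[0.06,0,0],0.62],
    [[0,0,0],[0.05,0,0],0.62],
    [[0,0,0],[0.03,0,0],0.62],
  ],
)

```text
clock: 12.17
position: [0.6098, 0.123, 0.0212]
ee_rot: [[0.237, 0.972, 0.0], [0.972, -0.237, 0.0], [0.0, -0.0, -1.0]]
ft_force: [0.8, -0.1, -0.0]
gripper_width: 0.0163
finger_force: 0.1
```

```bash
python3 look.py
```

```text
[0.6097603  0.12301287 0.02120884] [[0.237, 0.972, 0.0], [0.972, -0.237, 0.0], [0.0, -0.0, -1.0]] 12.1667
yel [261.6 216.5] [234, 188, 57, 58, 2203] ((614.860107421875, 143.5851593017578), 14.378753662109375) tool mm [21.2  0.1 11.2]
blue [267.1 126. ] [176, 41, 191, 175, 24233] ((627.2168579101562, 177.67721557617188), 43.080841064453125) tool mm [57.2  4.  20.2]
```

Request:
send_rows(
  increments=[
    [[0,0,0],[0.03,0.002,0],0.62],
    [[0,0,0],[0.05,0.004,0],0.62],
    [[0,0,0],[0.05,0.004,0],0.62],
    [[0,0,0],[0.05,0.004,0],0.62],
    [[0,0,0],[0.05,0.004,0],0.62],
    [[0,0,0],[0.05,0.002,0],0.62],
    [[0,0,0],[0.04,0,0],0.62],
    [[0,0,0],[0.02,0,0],0.62],
    [[0,0,0],[0.01,0,0],0.62],
    [[0,0,0],[0,0,0],0.62],
  ],
)

```text
clock: 13.05
position: [0.6198, 0.1558, 0.0212]
ee_rot: [[0.237, 0.971, -0.0], [0.971, -0.237, 0.0], [0.0, -0.0, -1.0]]
ft_force: [0.3, -1.0, -0.2]
gripper_width: 0.0161
finger_force: 0.0
```

Request:
send_rows(
  increments=[
    [[0,0,0],[-0.05,0,0],0.62],
    [[0,0,0],[-0.1,0,0],0.62],
    [[0,0,0],[-0.15,0,0],0.62],
    [[0,0,0],[0,0,-0.25],0.62],
    [[0,0,0],[0,0,-0.3],0.62],
    [[0,0,0],[0,0,-0.3],0.62],
    [[0,0,0],[0,0,-0.3],0.62],
    [[0,0,0],[0,0,-0.25],0.62],
    [[0,0,0],[0,0,0],0.62],
    [[0,0,0],[0,0,0],0.62],
  ],
)

```text
clock: 13.88
position: [0.6133, 0.1247, 0.1627]
ee_rot: [[0.239, 0.971, 0.003], [0.971, -0.239, 0.001], [0.002, 0.002, -1.0]]
ft_force: [-0.5, 0.6, -0.7]
gripper_width: 0.0162
finger_force: 0.0
```

```bash
python3 look.py; python3 -c "
from h import *
grab('top','top1')"; ls pics
```

```text
[0.61330733 0.12465687 0.16266146] [[0.239, 0.971, 0.003], [0.971, -0.239, 0.001], [0.002, 0.002, -1.0]] 13.8833
blue [259.4 110.6] [213, 64, 94, 95, 6119] ((624.7495727539062, 176.98521423339844), 41.13651657104492) tool mm [ 53.3  -1.8 161.7]
blue [140.4 346.9] [131, 338, 20, 20, 108] ((430.857666015625, -40.721065521240234), 18.36958122253418) tool mm [-204.5 -138.   161. ]
blue [169.6 375.4] [156, 363, 23, 21, 205] ((447.241455078125, -83.86764526367188), 20.96942710876465) tool mm [-242.5 -111.7  161. ]
side0.png
top0.png
top1.png
w0.png
w1.png
w2.png
w_104.png
w_121.png
w_138.png
```

View pics/top1.png

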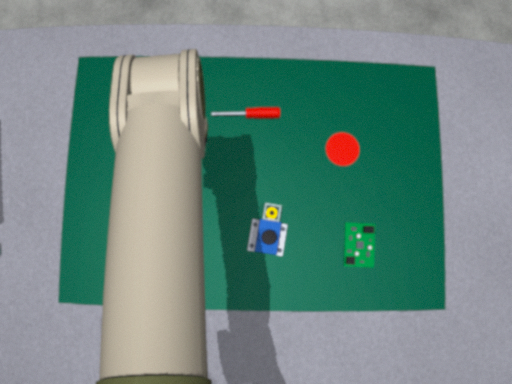

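The top view shows the screwdriver, board and feeder unchanged, with the arm hiding the blue pad. The wrist mask missed the choke, so I'll look at that picture.

View pics/w_138.png

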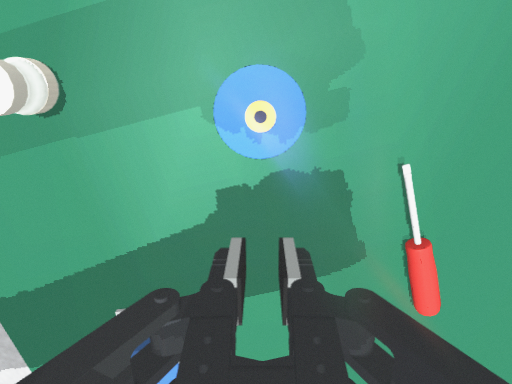

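The choke, at (260,116), lies flat and wholly inside the blue spot, centred at (260,111). The jar and screwdriver are untouched and the gripper is clear.

```bash
python3 -c "
from rig import ticket
print(ticket.hand_in())"
```

```text
the job is handed in; nothing more can be done
None
```

I pressed the plunger fully once, which ejected one choke, and nudged it flat onto the blue spot. It lies wholly inside, about 5 mm or less off centre. The gripper finished clear and the job was handed in after about 14 s of robot time.

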